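# Snap the instrument box lid shut

## Robot

A 6-joint arm with a two-finger parallel gripper is mounted at the origin on the work surface. World frame = base frame: x ahead of the robot, y to its left, z up, the work surface at z = 0. Lengths are in mm, angles in rad, forces in N, time in s.
With the tool pointing down it reaches from about 350 to 725 mm from the base axis. Payload 6 kg.
Tool frame: the origin (TCP) lies on the centre line of the jaws, within the pads' length; the fingertips stand 22 mm ahead of it and the grasp point (between the pads) lies 3 mm ahead of it; z points along the fingers, y is the direction in which the jaws open and shut (so a half turn about z gives the same grasp; the last joint's range is limited). The gripper opens to 85 mm and grips with 20 to 120 N. Pads are 22 mm wide; open, the fingers measure 114 mm over their backs; the gripper's body (76 mm by 85 mm) begins 54 mm behind the grasp point. The pads swing forward as they close: fully open they stand 13 mm farther back than shut.
Start: joints at [1.506, 0.04, 0.085, 0, -1.615, -0.334], TCP at [232.96, 552.907, 253.261] pointing down, gripper open.
Joint ranges: [-2.56, 2.56], [-1.29, 2.01], [-1.08, 1.49], [-3.29, 1.98], [-2.81, -0.18], [-2.99, 2.99]. Speed limits (rad/s): [2.57, 2.57, 3.01, 3.14, 3.14, 3.14].

## Interface

Orientations are given as a 3x3 rotation matrix whose columns are the frame's x, y, z axes.
In Python, from bench import status, cams, job gives the robot as it stands.
- The arm moves only by the tool play_rows, never from a script. Its argument "motion" is a list of rows, each an object of numbers: "wx", "wy", "wz": the turn, a rotation vector about the world's x, y, z each as a share of 0.5 rad, from -1 to 1; "tx", "ty", "tz": the shift along the world's x, y, z each as a share of 300 mm, from -1 to 1; "hand": the opening, from 0 (shut) to 1 (fully open). A call has 1 to 5 rows; each row is the pose to reach, as a shift and turn from the pose measured when the call began; what a row does not reach only later rows make up. A row lasts 1/10 s, in which the tool goes at most 50 mm and 8.59 degrees, less where a joint would pass 70% of its speed; a pose out of reach is approached as far as the arm can. A call with a number of a shift or a turn outside -1 to 1 is refused whole. A call with a gripper value outside its range is refused whole. The fingers move at their own pace and stop on an object; "newtons" is the grip in N (left out, the last holds). Time passes only in rows, so rows that repeat a pose let the fingers close. It gives the time, the measured TCP pose, the force and the opening at its end, in the units of the state.
- status.sense(): the state, without advancing time (a new reading comes with each control period).
- cams.snapshot(name): name is "scene" or "side" or "wrist"; returns the picture (384x512x3 uint8, red, green, blue); there is no depth.
- cams.camera_info(name): a dict with "camera_matrix" (3x3 intrinsics, pixels), "eye" and "orientation" of the camera in the world. Camera axes: x right, y up, looking along -z (the intrinsics and any distortion apply to the point x, -y, -z); pixel columns grow to the right and rows downward; lengths in mm; the calibration is good to about 2 mm. A picture is of the moment at which its call begins: read the wrist's pose just before it. camera_info takes no time and is no camera call; for the wrist camera it gives the pose at the moment of the call.
- job.sign_off(): hands the job in, once; it reports no verdict.
The state is a dict: "t": time; "qpos": joint angles; "qd": joint speeds; "joint_efforts": joint torques, N m; "tool_pos": TCP position; "orientation": TCP orientation; "contact_force": force on the tool from outside, world axes, zero at the start; "torque": the same for the moment, N m; "grip_width": finger opening in mm.
Only numpy, scipy, OpenCV 4.12 (cv2) and the standard library are available. Lean on these libraries where they do the work, as an engineer would, in place of code of your own. Each camera call takes 0.05 s, during which the arm holds its last target.

## Task

The lid of the instrument box is on but not clicked in: go round it with the fingertips and press down each of the four blue rim sections until every one has snapped shut and sits flush. Only press: do not lift, tip or push the box away, and leave the bottles, tape and tray where they are.

Things in the scene. Friction and masses are not known exactly. Their poses are not given: they have to be found in the camera images.
- box: instrument box: pale tub with a lid, 130 mm (its x) by 180 mm (its y), 0.7 to 1.2 kg, standing loose on the table. Origin: centre of the underside; z up. The lid's white middle panel is fixed, its top 57 mm above the table, lower than the rim; around it lie four separate blue rim sections, which slide straight down. An orange seal shows below a section's outer edge while it is up and is hidden when it is shut
- lid_front_top (a point): centre of the top face of the front rim section of the lid, a light-blue thumb patch (12 x 40 mm) on a blue strip 180 mm long and 21 mm wide (along the box's -x edge, length along the box's y); the point moves with the section. Its top is 69 mm above the table while up and 62 mm when shut
- lid_front (a joint): how far this section is pressed down, m: 0 = up (unlatched), 0.007 = shut flush. It snaps: it resists with about 7 N at the top, less as it goes down, springs back up if let go before half-way (0.0035), and past half-way pulls itself shut and stays
- lid_back_top (a point): centre of the top face of the back rim section of the lid, a light-blue thumb patch (12 x 40 mm) on a blue strip 180 mm long and 21 mm wide (along the box's +x edge, length along the box's y); the point moves with the section. Its top is 69 mm above the table while up and 62 mm when shut
- lid_back (a joint): the same for the back section: 0 = up, 0.007 = shut flush; same snap
- lid_left_top (a point): centre of the top face of the left rim section of the lid, a light-blue thumb patch (12 x 40 mm) on a blue strip 84 mm long and 21 mm wide (middle of the box's +y edge, length along the box's x); the point moves with the section. Its top is 69 mm above the table while up and 62 mm when shut
- lid_left (a joint): the same for the left section: 0 = up, 0.007 = shut flush; same snap
- lid_right_top (a point): centre of the top face of the right rim section of the lid, a light-blue thumb patch (12 x 40 mm) on a blue strip 84 mm long and 21 mm wide (middle of the box's -y edge, length along the box's x); the point moves with the section. Its top is 69 mm above the table while up and 62 mm when shut
- lid_right (a joint): the same for the right section: 0 = up, 0.007 = shut flush; same snap
- spray: blue spray bottle, 80 mm across, 168 mm tall, loose, standing beside a short end of the box (bystander). Origin: centre of the underside
- pump: pale-blue pump bottle with a black pump head, 70 mm across, 152 mm tall, loose, standing beside the other short end (bystander). Origin: centre of the underside
- tape: roll of white tape lying flat, 90 mm across, 45 mm tall, loose, beyond the box (bystander). Origin: centre of the underside
- tray: steel tray of forceps, 90 x 150 mm, 28 mm tall, loose, beyond the box (bystander). Origin: centre of the underside
There are look-alikes about, which are no part of the job. Of the things that look like the box, take the one that is farthest from the robot's base at the start.

How it is judged (in metres and radians):
At the end, for the whole second after the job is handed in: All four rim sections are pressed down more than 5.5 of their 7 mm, the box stands level on the table at rest within 40 mm of where it was, and each bystander is within 30 mm of where it was (value of joint each of lid_front, lid_back, lid_left, lid_right above 0.0055 m and distance of box from where it was at the start of the episode below 0.04 m and angle between box's own z axis and vertical below 0.05 rad and height (world z) of box below 0.005 m and linear speed of box below 0.02 m/s and distance of each of spray, pump, tape, tray from where it was at the start of the episode below 0.03 m); the robot touches nothing.
It fails at once if the box is lifted off the table (height (world z) of box above 0.015 m).
It fails at once if the box is tipped (angle between box's own z axis and vertical above 0.15 rad).
It fails at once if the box is pushed away (40 mm) (distance of box from where it was at the start of the episode above 0.04 m).
It fails at once if something other than the fingers presses on the box (contact force between the arm and box above 3 N).
It fails at once if a bottle, the tape or the tray is moved, lifted or knocked over (distance of any of spray, pump, tape, tray from where it was at the start of the episode above 0.03 m or angle between any of spray, pump, tape, tray's own z axis and vertical above 0.3 rad).
It also fails if it takes over 51 s, if anything falls off the work surface, if the arm or the gripper's body presses on something with over 40 N, if the wrist force passes 120 N, or if a joint passes its speed limit or range.

## Working session

There is one attempt and no reset: what is moved stays moved. The work goes in short steps, Python scripts to look and compute and a tool call to move; the robot and the scene stay as the last step left them, time stands still between calls to the robot, and variables do not carry over. Pictures are saved under pics/ and viewed, and the job is handed in when it is done.

Besides the shell and the picture viewer there is one more tool, called after "Emit:" in YAML: its name, and indented under it one key for each argument. play_rows: Moves the arm, as the interface text tells. Shift numbers are shares of 300 mm and turn numbers shares of 0.5 rad, none past 1 either way. Its arguments: {"type":"object","properties":{"motion":{"type":"array"},"newtons":{"type":"number"}},"required":["motion"]}

```bash
ls; mkdir -p pics; python3 - <<'E'
from bench import status,cams,job
import cv2,json
s=status.sense();print(s)
for n in ["scene","side","wrist"]:
    i=cams.camera_info(n);print(n,i)
    cv2.imwrite(f"pics/{n}0.png",cv2.cvtColor(cams.snapshot(n),cv2.COLOR_RGB2BGR))
E
```

```text
pics
{'t': 0.0, 'qpos': array([ 1.50572202e+00,  4.08027082e-02,  8.38004347e-02, -4.72986020e-04,
       -1.61551691e+00, -3.33655587e-01]), 'qd': array([ 0.00050763,  0.0002476 ,  0.00112909, -0.00058355,  0.00154451,
       -0.00106814]), 'joint_efforts': array([ 8.84090132e-04, -3.68189406e+01,  3.47414124e+01,  6.93194434e+00,
       -5.36479609e-03,  1.31627147e-05]), 'tool_pos': array([232.77908046, 552.67979306, 252.27646123]), 'orientation': array([[ 9.21562938e-01, -3.88228554e-01, -5.83548025e-04],
       [-3.88228975e-01, -9.21561399e-01, -1.68848994e-03],
       [ 1.17744675e-04,  1.78260000e-03, -9.99998404e-01]]), 'contact_force': array([0.57352189, 1.09022638, 0.28387876]), 'torque': array([-0.04804568,  0.01861557, -0.01439874]), 'grip_width': 85.59227735580241}
scene {'camera_matrix': array([[383.65970869,   0.        , 257.20781899],
       [  0.        , 383.65970869, 183.19160162],
       [  0.        ,   0.        ,   1.        ]]), 'eye': array([1084.78557981, -331.53049765,  559.73057449]), 'orientation': array([[ 0.58340011, -0.47815672,  0.65651387],
       
[... 188 characters left out ...]
47.88237315, 190.61698951],
       [  0.        ,   0.        ,   1.        ]]), 'eye': array([ 142.18536186, -532.50764846,  616.8992298 ]), 'orientation': array([[ 0.82070074,  0.35605056, -0.44685377],
       [-0.57109173,  0.48730606, -0.66059598],
       [-0.01745101,  0.7973461 ,  0.60326997]])}
wrist {'camera_matrix': array([[276.77767915,   0.        , 253.88339686],
       [  0.        , 276.77767915, 198.23820316],
       [  0.        ,   0.        ,   1.        ]]), 'eye': array([301.00999857, 523.23044212, 372.76217102]), 'orientation': array([[-0.38855919,  0.8808075 ,  0.27055482],
       [-0.92141993, -0.37227752, -0.11133178],
       [ 0.00265961, -0.29255359,  0.95624543]])}
```

View pics/scene0.png

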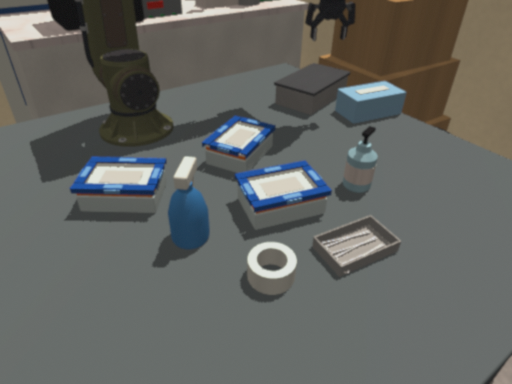

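View pics/side0.png

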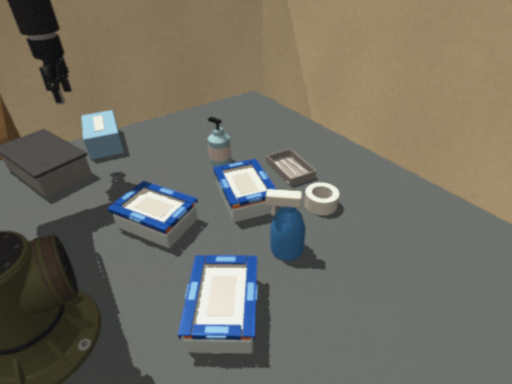

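View pics/wrist0.png

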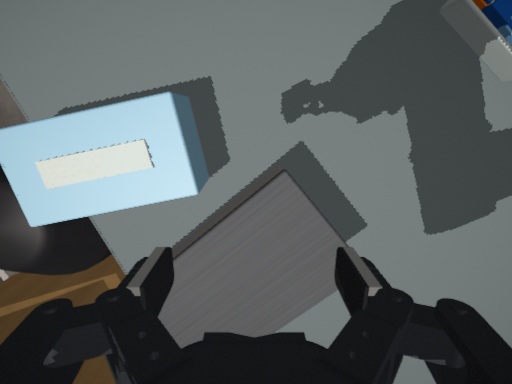

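```bash
cat > h.py <<'E'
import numpy as np,cv2
from bench import status,cams,job
def ray(info,u,v):
    K=info["camera_matrix"];d=np.linalg.inv(K)@np.array([u,v,1.]);d=np.array([d[0],-d[1],-d[2]])
    return np.array(info["eye"]),np.array(info["orientation"])@d
def onz(info,u,v,z):
    o,d=ray(info,u,v);return o+d*(z-o[2])/d[2]
def proj(info,p):
    c=np.array(info["orientation"]).T@(np.array(p)-info["eye"]);K=info["camera_matrix"]
    q=K@np.array([c[0],-c[1],-c[2]]);return q[:2]/q[2]
E
python3 - <<'E'
from h import *
for n in ["scene","side"]:
    im=cv2.imread(f"pics/{n}0.png");info=cams.camera_info(n)
    hsv=cv2.cvtColor(im,cv2.COLOR_BGR2HSV)
    m=cv2.inRange(hsv,(95,90,170),(115,200,255))
    k,l,st,c=cv2.connectedComponentsWithStats(m)
    print(n)
    for i in range(1,k):
        if st[i,4]>15: print(c[i].round(1),st[i,4],onz(info,*c[i],69).round(1))
    x0,y0=(150,100) if n=="scene" else (170,130)
    cv2.imwrite(f"pics/{n}crop.png",cv2.resize(im[y0:y0+150,x0:x0+200],None,fx=4,fy=4,interpolation=cv2.INTER_CUBIC))
E
```

```text
scene
[251.3 120.7] 24 [267.4 245.   69. ]
[222.2 128.4] 47 [262.  150.7  69. ]
[257.4 137.6] 51 [358.8 200.6  69. ]
[225.3 145.8] 50 [348.3 107.2  69. ]
[127.8 159.2] 63 [ 272.6 -119.9   69. ]
[ 85.  171.1] 81 [ 267.9 -218.3   69. ]
[155.7 172.7] 95 [364.2 -88.8  69. ]
[272.2 168.4] 69 [499.7 142.1  69. ]
[313.8 174.8] 85 [574.3 204.9  69. ]
[248.  188.5] 116 [533.1  50.2  69. ]
[113.6 185.6] 97 [ 360. -184.   69.]
[291.8 195.2] 96 [605.4 113.2  69. ]
side
[235.6 164. ] 51 [575.3 206.3  69. ]
[237.6 189. ] 192 [514.6 100.4  69. ]
[262.7 174.7] 70 [606.8 115.   69. ]
[166.  190.3] 86 [359.1 207.   69. ]
[126.5 195.6] 55 [266.7 246.4  69. ]
[153.6 216.3] 370 [293.1 127.4  69. ]
[224.6 258.4] 225 [363.2 -86.9  69. ]
[190.7 297.2] 752 [ 262.7 -132.    69. ]
[249.6 300.2] 746 [ 348.5 -201.5   69. ]
[215.9 330. ] 434 [ 268.1 -217.3   69. ]
```

View pics/scenecrop.png

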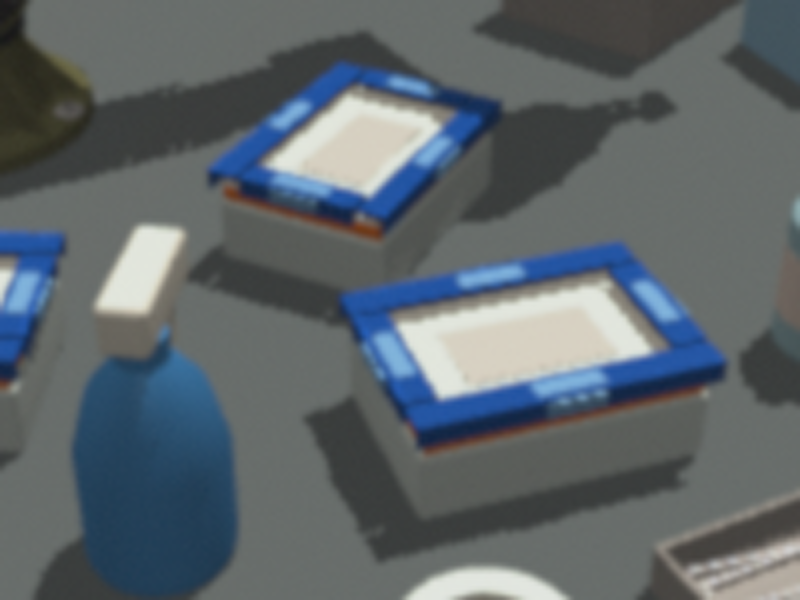

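View pics/sidecrop.png

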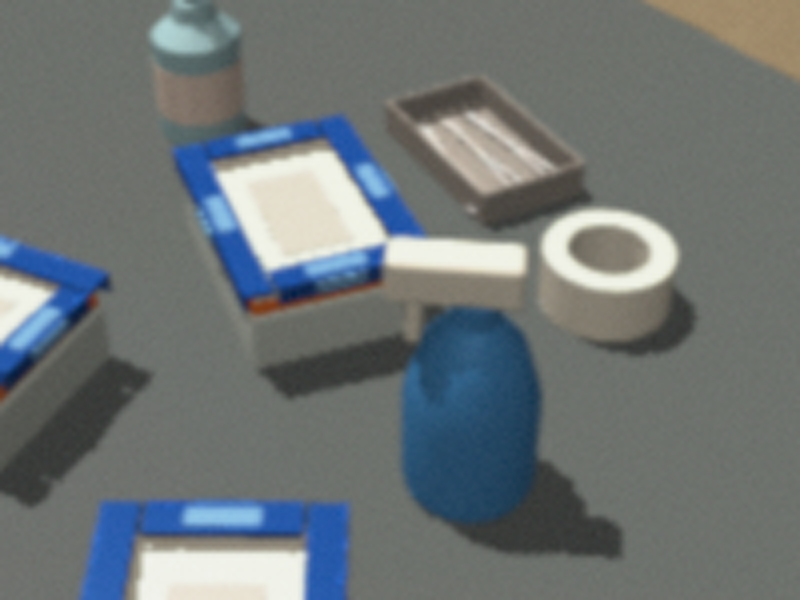

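```bash
python3 - <<'E'
from h import *
S=cams.camera_info("scene");D=cams.camera_info("side")
# cap/head tops
print("spray bottom scene", onz(S,189,243,0), "side", onz(D,288,257,0))
print("spray head scene (187,162) side (284,195)")
print("pump bottom",onz(S,358,188,0), onz(D,220,162,0))
def tri(a,b):
    o1,d1=ray(S,*a);o2,d2=ray(D,*b)
    A=np.stack([d1,-d2],1);t=np.linalg.lstsq(A,o2-o1,rcond=None)[0]
    p,q=o1+t[0]*d1,o2+t[1]*d2;return (p+q)/2,np.linalg.norm(p-q)
print("spray head",tri((186,167),(284,197)))
print("spray body",tri((189,218),(287,235)))
print("pump head",tri((368,133),(215,122)))
print("pump body",tri((360,166),(219.5,146)))
c=np.array([553,127.6]);a=-0.265
ex=np.array([np.cos(a),np.sin(a)]);ey=np.array([-ex[1],ex[0]])
for n,o in dict(front=-54.5*ex,back=54.5*ex,left=79.5*ey,right=-79.5*ey).items():
    p=c+o; q=np.r_[p,69]; print(n,p.round(1),proj(S,q).round(1),proj(D,q).round(1))
for b in ([tri((189,218),(287,235))[0],tri((360,166),(219.5,146))[0],tri((186,167),(284,197))[0],tri((368,133),(215,122))[0]]):
    print("in box frame",(b[:2]-c)@ex,(b[:2]-c)@ey,b[2])
s=cams.snapshot("scene");cv2.imwrite("pics/sprp.png",cv2.resize(s[110:260,140:400][:,:,::-1],None,fx=3,fy=3,interpolation=cv2.INTER_CUBIC))
E
```

```text
spray bottom scene [ 543.43162152 -103.94500642    0.        ] side [ 514.11497129 -113.94934403    0.        ]
spray head scene (187,162) side (284,195)
pump bottom [608.81170366 331.62082133   0.        ] [594.8559382  340.45386445   0.        ]
spray head (array([517.45663513, -83.41328299, 161.46899568]), np.float64(6.858262766020169))
spray body (array([526.23806112, -91.24763894,  47.90884992]), np.float64(2.3927573091932874))
pump head (array([593.68694669, 346.95434654, 142.53699992]), np.float64(0.5498386181812775))
pump body (array([597.62146967, 337.76544423,  58.94527176]), np.float64(3.5445980632353207))
front [500.4 141.9] [272.3 168.6] [224.8 183.4]
back [605.6 113.3] [291.9 195.2] [262.7 175.2]
left [573.8 204.3] [313.5 174.7] [235.5 164.5]
right [532.2  50.9] [248.  188.2] [253.8 196. ]
in box frame 31.49047842517173 -218.21741500157052 47.9088499241455
in box frame -11.980431934855694 214.51587063785183 58.94527175502071
in box frame 20.963699626438547 -212.9564736765781 161.468995677118
in box frame -18.184269233015065 222.35352331278065 142.53699991600058
```

View pics/sprp.png

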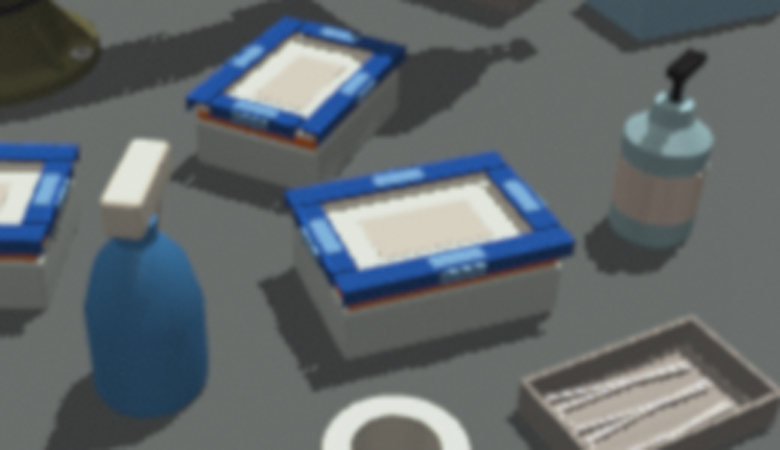

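The three look-alikes in the scene view are at (120,180), (240,140) and (283,190). The last is centred at about (553,128) mm, 567 mm from the base against about 350 mm for the others. It stands between the spray and pump bottles, so it is the target. The enlarged crops confirm this. They also show orange seal under its back and right sections.

Emit:
play_rows:
  motion:
    - {"tx": 0.09, "ty": -0.14, "wz": 0.1, "hand": 0}
    - {"tx": 0.18, "ty": -0.27, "wz": 0.2, "hand": 0}
    - {"tx": 0.27, "ty": -0.41, "wz": 0.27, "hand": 0}
    - {"tx": 0.36, "ty": -0.55, "wz": 0.27, "hand": 0}
    - {"tx": 0.45, "ty": -0.69, "wz": 0.27, "hand": 0}
  newtons: 40

```text
schema error: expected keys wx, wy, wz, tx, ty, tz, hand
```

Emit:
play_rows:
  motion:
    - {"wx": 0, "wy": 0, "wz": 0.1, "tx": 0.09, "ty": -0.14, "tz": 0, "hand": 0}
    - {"wx": 0, "wy": 0, "wz": 0.2, "tx": 0.18, "ty": -0.27, "tz": 0, "hand": 0}
    - {"wx": 0, "wy": 0, "wz": 0.27, "tx": 0.27, "ty": -0.41, "tz": 0, "hand": 0}
    - {"wx": 0, "wy": 0, "wz": 0.27, "tx": 0.36, "ty": -0.55, "tz": 0, "hand": 0}
    - {"wx": 0, "wy": 0, "wz": 0.27, "tx": 0.45, "ty": -0.69, "tz": 0, "hand": 0}
  newtons: 40

```text
t: 0.7
tool_pos: [368.4, 344.0, 252.7]
orientation: [[0.966, -0.26, -0.0], [-0.26, -0.966, -0.001], [0.0, 0.001, -1.0]]
contact_force: [1.5, 1.1, 0.3]
grip_width: 12.2
```

Emit:
play_rows:
  motion:
    - {"wx": 0, "wy": 0, "wz": 0, "tx": 0.09, "ty": -0.14, "tz": 0, "hand": 0}
    - {"wx": 0, "wy": 0, "wz": 0, "tx": 0.18, "ty": -0.28, "tz": -0.05, "hand": 0}
    - {"wx": 0, "wy": 0, "wz": 0, "tx": 0.27, "ty": -0.42, "tz": -0.1, "hand": 0}
    - {"wx": 0, "wy": 0, "wz": 0, "tx": 0.36, "ty": -0.55, "tz": -0.15, "hand": 0}
    - {"wx": 0, "wy": 0, "wz": 0, "tx": 0.44, "ty": -0.673, "tz": -0.2, "hand": 0}

```text
t: 1.2
tool_pos: [500.0, 142.0, 193.1]
orientation: [[0.966, -0.26, 0.001], [-0.26, -0.966, -0.0], [0.001, -0.0, -1.0]]
contact_force: [1.0, 1.2, 0.1]
grip_width: -0.4
```

```bash
python3 - <<'E'
from h import *
s=status.sense();print(s['tool_pos'],s['contact_force'],s['grip_width'],s['t'])
W=cams.camera_info("wrist");im=cams.snapshot("wrist")[:,:,::-1].copy()
cv2.imwrite("pics/w1.png",im)
hsv=cv2.cvtColor(im,cv2.COLOR_BGR2HSV)
m=cv2.inRange(hsv,(95,80,150),(115,200,255))
k,l,st,c=cv2.connectedComponentsWithStats(m)
for i in range(1,k):
    if st[i,4]>60: print(c[i].round(1),st[i],onz(W,*c[i],69).round(1))
E
```

```text
[500.0467634  142.01933876 193.08442456] [0.99965802 1.21119612 0.07815317] -0.3604187355404067 1.2
[215.2 124.9] [  144    45   227   164 10383] [571.1 156.   69. ]
[502.6 259.6] [493 246  19  28  88] [373.5 -80.5  69. ]
[505.  275.6] [495 259  17  37 255] [354.1 -82.7  69. ]
[252.5 319.3] [250 313   9  14  63] [369.3 177.7  69. ]
[341.7 324.9] [333 318  21  18  94] [337.2  87.1  69. ]
```

View pics/w1.png

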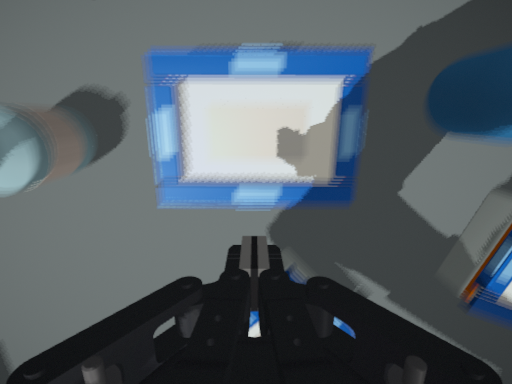

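The wrist view shows the target box with its four light-blue patches at about (258,60), (257,195), (163,132) and (350,132). It is slightly motion-blurred, so I'll take it again now the arm is still.

```bash
python3 - <<'E'
from h import *
cams.snapshot("wrist")
s=status.sense();print(s['tool_pos'],s['contact_force'],s['t'])
W=cams.camera_info("wrist");im=cams.snapshot("wrist")[:,:,::-1].copy()
cv2.imwrite("pics/w2.png",cv2.resize(im[20:240,120:400],None,fx=2.7,fy=2.7))
hsv=cv2.cvtColor(im,cv2.COLOR_BGR2HSV)
for u,v in [(258,60),(257,195),(163,132),(350,132)]: print(hsv[v,u])
m=cv2.inRange(hsv,(95,60,215),(112,165,255))
k,l,st,c=cv2.connectedComponentsWithStats(m)
for i in range(1,k):
    if st[i,4]>60: print(c[i].round(1),st[i],onz(W,*c[i],69).round(1))
E
```

```text
[499.98246397 139.12585689 190.27270928] [ 0.51380997 -0.53183262 -0.4033464 ] 1.3
[106 183 184]
[102  90 223]
[106 173 196]
[107 223 105]
[246.8  69.1] [223  62  49  16 745] [604.8 114.4  69. ]
[154.5 138.5] [145 115  19  48 677] [573.6 205.2  69. ]
[247.5 199.7] [227 194  43  13 510] [499.6 143.7  69. ]
```

View pics/w2.png

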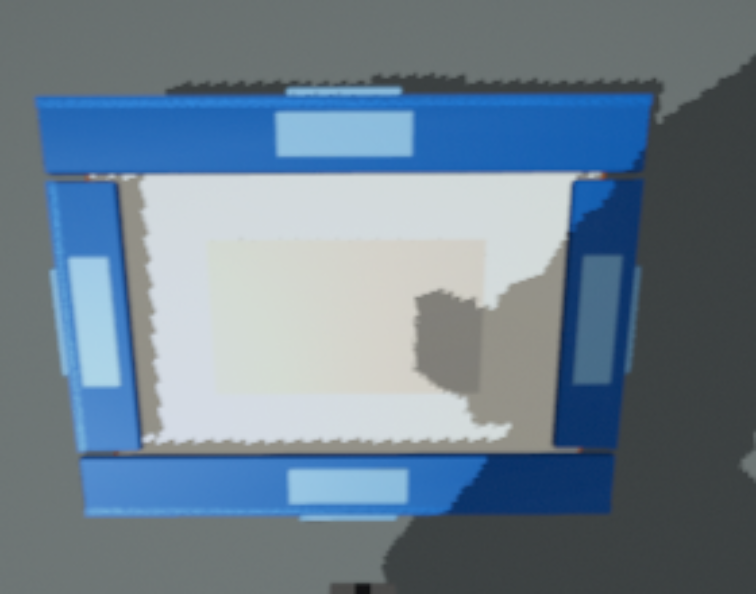

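Emit:
play_rows:
  motion:
    - {"wx": 0, "wy": 0, "wz": 0, "tx": 0, "ty": 0.01, "tz": -0.13, "hand": 0}
    - {"wx": 0, "wy": 0, "wz": 0, "tx": 0, "ty": 0.01, "tz": -0.25, "hand": 0}
    - {"wx": 0, "wy": 0, "wz": 0, "tx": 0, "ty": 0.01, "tz": -0.31, "hand": 0}
    - {"wx": 0, "wy": 0, "wz": 0, "tx": 0, "ty": 0.01, "tz": -0.31, "hand": 0}

```text
t: 1.75
tool_pos: [497.8, 144.2, 95.8]
orientation: [[0.965, -0.264, -0.007], [-0.264, -0.965, -0.005], [-0.006, 0.007, -1.0]]
contact_force: [0.2, -0.7, -0.4]
grip_width: 0.2
```

```bash
python3 - <<'E'
from h import *
s=status.sense();print(s['tool_pos'],s['contact_force'],s['qd'].round(3),s['t'])
E
```

```text
[497.81859905 144.20877676  95.78745318] [ 0.2274773  -0.73844811 -0.36409242] [-0.003 -0.027  0.071  0.028 -0.035  0.003] 1.75
```

Emit:
play_rows:
  motion:
    - {"wx": 0, "wy": 0, "wz": 0, "tx": 0.007, "ty": -0.004, "tz": -0.015, "hand": 0}
    - {"wx": 0, "wy": 0, "wz": 0, "tx": 0.007, "ty": -0.004, "tz": -0.025, "hand": 0}
    - {"wx": 0, "wy": 0, "wz": 0, "tx": 0.007, "ty": -0.004, "tz": -0.033, "hand": 0}

```text
t: 2.05
tool_pos: [500.5, 143.7, 87.2]
orientation: [[0.965, -0.263, -0.005], [-0.263, -0.965, -0.003], [-0.004, 0.005, -1.0]]
contact_force: [-0.8, -0.6, 0.9]
grip_width: -0.3
```

Emit:
play_rows:
  motion:
    - {"wx": 0, "wy": 0, "wz": 0, "tx": 0, "ty": 0, "tz": -0.008, "hand": 0}
    - {"wx": 0, "wy": 0, "wz": 0, "tx": 0, "ty": 0, "tz": -0.015, "hand": 0}
    - {"wx": 0, "wy": 0, "wz": 0, "tx": 0, "ty": 0, "tz": -0.02, "hand": 0}
    - {"wx": 0, "wy": 0, "wz": 0, "tx": 0, "ty": 0, "tz": -0.02, "hand": 0}

```text
t: 2.45
tool_pos: [501.0, 144.0, 83.8]
orientation: [[0.965, -0.263, -0.004], [-0.263, -0.965, -0.003], [-0.003, 0.004, -1.0]]
contact_force: [-6.5, 0.2, 11.9]
grip_width: 0.2
```

Emit:
play_rows:
  motion:
    - {"wx": 0, "wy": 0, "wz": 0, "tx": 0, "ty": 0, "tz": 0.1, "hand": 0}
    - {"wx": 0, "wy": 0, "wz": 0, "tx": 0.12, "ty": 0.1, "tz": 0.12, "hand": 0}
    - {"wx": 0, "wy": 0, "wz": 0, "tx": 0.24, "ty": 0.2, "tz": 0.1, "hand": 0}
    - {"wx": 0, "wy": 0, "wz": 0, "tx": 0.24, "ty": 0.2, "tz": 0.05, "hand": 0}
    - {"wx": 0, "wy": 0, "wz": 0, "tx": 0.24, "ty": 0.2, "tz": 0.04, "hand": 0}

```text
t: 2.95
tool_pos: [572.0, 203.7, 92.0]
orientation: [[0.965, -0.263, -0.009], [-0.263, -0.965, -0.006], [-0.007, 0.008, -1.0]]
contact_force: [-0.6, -0.4, -0.7]
grip_width: -0.3
```

```bash
python3 - <<'E'
from h import *
a=cams.snapshot("scene")[110:230,200:340,::-1];b=cams.snapshot("side")[130:250,180:320,::-1]
cv2.imwrite("pics/c3.png",cv2.resize(np.hstack([a,b]),None,fx=2.8,fy=2.8,interpolation=cv2.INTER_CUBIC))
s=status.sense();print(s['tool_pos'],s['contact_force'],s['t'])
E
```

```text
[572.25257907 203.23348495  95.07089022] [1.03016803 0.6480721  1.28682961] 3.05
```

View pics/c3.png

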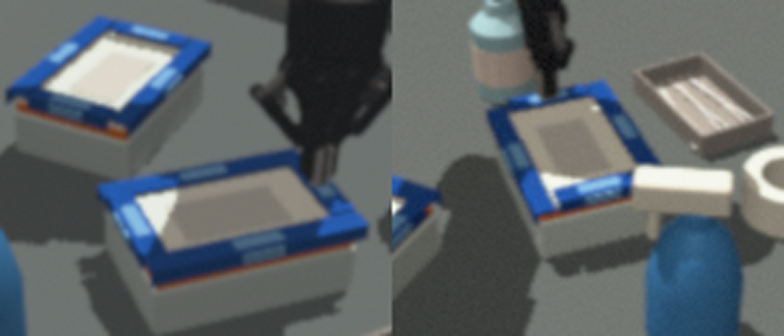

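The scene crop (left) shows the fingertips over the left patch. In the side crop (right) the front strip now sits lower, and no orange shows at its end by (530,215). I'll press the left section.

Emit:
play_rows:
  motion:
    - {"wx": 0, "wy": 0, "wz": 0, "tx": 0.004, "ty": 0.005, "tz": -0.015, "hand": 0}
    - {"wx": 0, "wy": 0, "wz": 0, "tx": 0.004, "ty": 0.005, "tz": -0.025, "hand": 0}
    - {"wx": 0, "wy": 0, "wz": 0, "tx": 0.004, "ty": 0.005, "tz": -0.035, "hand": 0}
    - {"wx": 0, "wy": 0, "wz": 0, "tx": 0.004, "ty": 0.005, "tz": -0.043, "hand": 0}
    - {"wx": 0, "wy": 0, "wz": 0, "tx": 0.004, "ty": 0.005, "tz": -0.045, "hand": 0}

```text
t: 3.55
tool_pos: [573.5, 204.8, 83.8]
orientation: [[0.965, -0.263, -0.004], [-0.263, -0.965, -0.004], [-0.002, 0.005, -1.0]]
contact_force: [-7.3, 0.6, 12.0]
grip_width: 0.2
```

Emit:
play_rows:
  motion:
    - {"wx": 0, "wy": 0, "wz": 0, "tx": 0, "ty": 0, "tz": 0.1, "hand": 0}
    - {"wx": 0, "wy": 0, "wz": 0, "tx": 0.05, "ty": -0.15, "tz": 0.12, "hand": 0}
    - {"wx": 0, "wy": 0, "wz": 0, "tx": 0.106, "ty": -0.3, "tz": 0.1, "hand": 0}
    - {"wx": 0, "wy": 0, "wz": 0, "tx": 0.106, "ty": -0.3, "tz": 0.05, "hand": 0}
    - {"wx": 0, "wy": 0, "wz": 0, "tx": 0.106, "ty": -0.3, "tz": 0.04, "hand": 0}

```text
t: 4.05
tool_pos: [604.4, 113.4, 93.4]
orientation: [[0.964, -0.265, -0.007], [-0.265, -0.964, -0.004], [-0.005, 0.006, -1.0]]
contact_force: [-0.1, 1.0, -1.0]
grip_width: -0.1
```

```bash
python3 - <<'E'
from h import *
a=cams.snapshot("scene")[110:230,200:340,::-1];b=cams.snapshot("side")[130:250,180:320,::-1]
cv2.imwrite("pics/c4.png",cv2.resize(np.hstack([a,b]),None,fx=2.8,fy=2.8,interpolation=cv2.INTER_CUBIC))
s=status.sense();print(s['tool_pos'],s['contact_force'],s['t'])
E
```

```text
[604.58541986 114.9162685   94.72855059] [0.89394673 0.33113065 0.83773998] 4.15
```

View pics/c4.png

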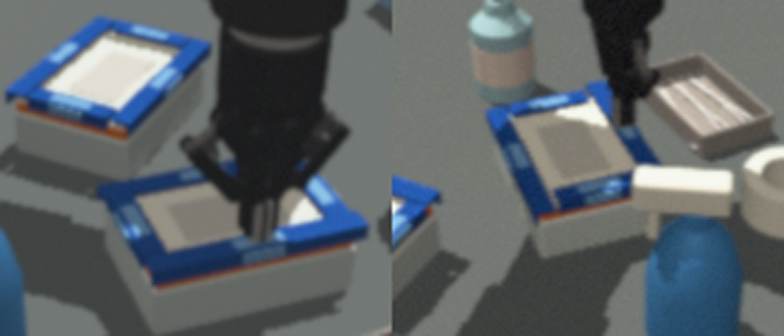

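The fingertips are over the back patch at (262,232) in the scene crop. Orange still shows under the back section, and the left section now sits below the front and back ends. I'll press the back.

Emit:
play_rows:
  motion:
    - {"wx": 0, "wy": 0, "wz": 0, "tx": 0.002, "ty": -0.003, "tz": -0.015, "hand": 0}
    - {"wx": 0, "wy": 0, "wz": 0, "tx": 0.002, "ty": -0.003, "tz": -0.025, "hand": 0}
    - {"wx": 0, "wy": 0, "wz": 0, "tx": 0.002, "ty": -0.003, "tz": -0.035, "hand": 0}
    - {"wx": 0, "wy": 0, "wz": 0, "tx": 0.002, "ty": -0.003, "tz": -0.042, "hand": 0}
    - {"wx": 0, "wy": 0, "wz": 0, "tx": 0.002, "ty": -0.003, "tz": -0.045, "hand": 0}

```text
t: 4.65
tool_pos: [605.3, 114.7, 83.8]
orientation: [[0.965, -0.261, -0.004], [-0.261, -0.965, -0.005], [-0.003, 0.005, -1.0]]
contact_force: [-7.8, 0.7, 15.7]
grip_width: 0.1
```

Emit:
play_rows:
  motion:
    - {"wx": 0, "wy": 0, "wz": 0, "tx": 0, "ty": 0, "tz": 0.1, "hand": 0}
    - {"wx": 0, "wy": 0, "wz": 0, "tx": -0.12, "ty": -0.1, "tz": 0.12, "hand": 0}
    - {"wx": 0, "wy": 0, "wz": 0, "tx": -0.243, "ty": -0.21, "tz": 0.1, "hand": 0}
    - {"wx": 0, "wy": 0, "wz": 0, "tx": -0.243, "ty": -0.21, "tz": 0.05, "hand": 0}
    - {"wx": 0, "wy": 0, "wz": 0, "tx": -0.243, "ty": -0.21, "tz": 0.04, "hand": 0}

```text
t: 5.15
tool_pos: [531.1, 51.4, 94.5]
orientation: [[0.965, -0.261, -0.005], [-0.261, -0.965, -0.004], [-0.004, 0.006, -1.0]]
contact_force: [0.7, 0.4, -0.2]
grip_width: -0.3
```

```bash
python3 - <<'E'
from h import *
a=cams.snapshot("scene")[110:230,200:340,::-1];b=cams.snapshot("side")[130:250,180:320,::-1]
cv2.imwrite("pics/c5.png",cv2.resize(np.hstack([a,b]),None,fx=2.8,fy=2.8,interpolation=cv2.INTER_CUBIC))
s=status.sense();print(s['tool_pos'],s['contact_force'],s['t'])
E
```

```text
[532.413272    52.05948489  95.28220641] [ 0.68244227 -0.06868677  0.38326708] 5.25
```

View pics/c5.png

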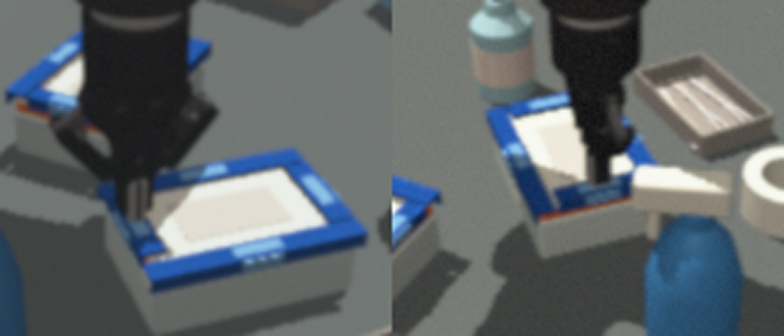

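The back section is flush, with no orange left under it. The fingertips are over the right patch, where orange still shows. I'll press it.

Emit:
play_rows:
  motion:
    - {"wx": 0, "wy": 0, "wz": 0, "tx": 0, "ty": -0.003, "tz": -0.015, "hand": 0}
    - {"wx": 0, "wy": 0, "wz": 0, "tx": 0, "ty": -0.003, "tz": -0.025, "hand": 0}
    - {"wx": 0, "wy": 0, "wz": 0, "tx": 0, "ty": -0.003, "tz": -0.035, "hand": 0}
    - {"wx": 0, "wy": 0, "wz": 0, "tx": 0, "ty": -0.003, "tz": -0.042, "hand": 0}
    - {"wx": 0, "wy": 0, "wz": 0, "tx": 0, "ty": -0.003, "tz": -0.046, "hand": 0}

```text
t: 5.75
tool_pos: [532.8, 51.4, 83.7]
orientation: [[0.966, -0.26, -0.004], [-0.26, -0.966, -0.006], [-0.003, 0.006, -1.0]]
contact_force: [-9.5, 3.1, 18.3]
grip_width: 0.0
```

Emit:
play_rows:
  motion:
    - {"wx": 0, "wy": 0, "wz": 0, "tx": 0, "ty": 0, "tz": 0.1, "hand": 0}
    - {"wx": 0, "wy": 0, "wz": 0, "tx": 0, "ty": 0, "tz": 0.25, "hand": 0}
    - {"wx": 0, "wy": 0, "wz": 0, "tx": -0.16, "ty": 0.1, "tz": 0.35, "hand": 0}
    - {"wx": 0, "wy": 0, "wz": 0, "tx": -0.3, "ty": 0.2, "tz": 0.4, "hand": 0}
    - {"wx": 0, "wy": 0, "wz": 0, "tx": -0.35, "ty": 0.25, "tz": 0.4, "hand": 0}

```text
t: 6.25
tool_pos: [426.9, 127.1, 205.7]
orientation: [[0.965, -0.261, -0.002], [-0.261, -0.965, -0.004], [-0.001, 0.004, -1.0]]
contact_force: [0.0, 1.1, 0.4]
grip_width: 0.1
```

Emit:
play_rows:
  motion:
    - {"wx": 0, "wy": 0, "wz": 0, "tx": 0, "ty": 0, "tz": 0, "hand": 0}
    - {"wx": 0, "wy": 0, "wz": 0, "tx": 0, "ty": 0, "tz": 0, "hand": 0}
    - {"wx": 0, "wy": 0, "wz": 0, "tx": 0, "ty": 0, "tz": 0, "hand": 0}

```text
t: 6.55
tool_pos: [427.1, 126.9, 205.2]
orientation: [[0.965, -0.261, -0.003], [-0.261, -0.965, -0.004], [-0.001, 0.005, -1.0]]
contact_force: [-0.1, 0.3, -0.3]
grip_width: -0.1
```

```bash
python3 - <<'E'
from h import *
a=cams.snapshot("scene")[:,:,::-1];b=cams.snapshot("side")[:,:,::-1];w=cams.snapshot("wrist")[:,:,::-1]
cv2.imwrite("pics/c6.png",cv2.resize(np.hstack([a[110:230,200:340],b[130:250,180:320]]),None,fx=2.8,fy=2.8,interpolation=cv2.INTER_CUBIC))
cv2.imwrite("pics/w6.png",w);cv2.imwrite("pics/s6.png",a)
s=status.sense();print(s['tool_pos'],s['contact_force'],s['t'])
W=cams.camera_info("wrist")
for n,im in(("scene",a),("wrist",w)):
    I=cams.camera_info(n);hsv=cv2.cvtColor(np.ascontiguousarray(im),cv2.COLOR_BGR2HSV)
    m=cv2.inRange(hsv,(95,60,170),(115,200,255))
    k,l,st,c=cv2.connectedComponentsWithStats(m)
    for i in range(1,k):
        p=onz(I,*c[i],62)
        if st[i,4]>30 and p[0]>440: print(n,c[i].round(1),st[i,4],p.round(1))
E
```

```text
[427.25053765 126.48248437 204.92756611] [-0.0925082   0.53866727 -0.52365567] 6.7
scene [272.1 170.8] 81 [499.4 142.4  62. ]
scene [313.5 177.2] 96 [574.2 205.   62. ]
scene [248.3 191.2] 132 [533.8  50.6  62. ]
scene [290.5 197.3] 168 [602.8 112.6  62. ]
wrist [120.2  70. ] 1761 [563.4 207.7  62. ]
wrist [304.6  55.9] 832 [532.3  50.8  62. ]
wrist [317.2  57.4] 104 [528.3  40.5  62. ]
wrist [186.  124.1] 3161 [505.5 167.8  62. ]
```

View pics/c6.png

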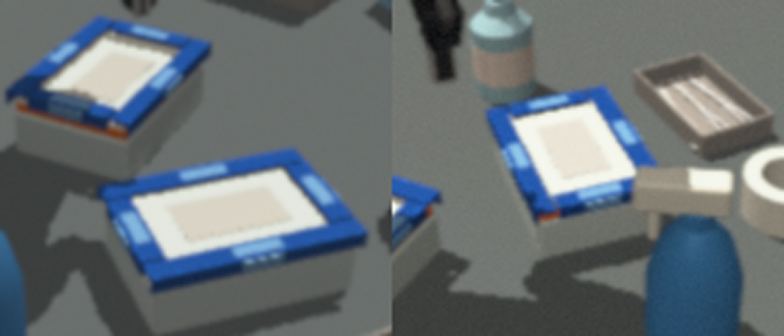

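View pics/w6.png

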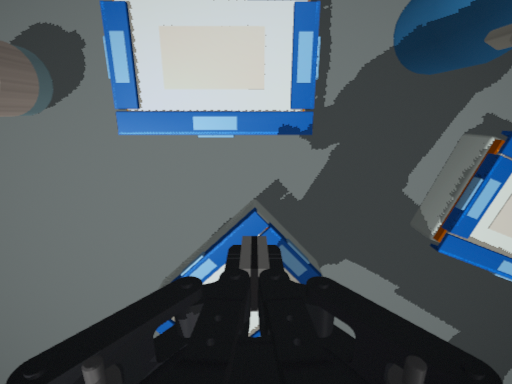

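View pics/s6.png

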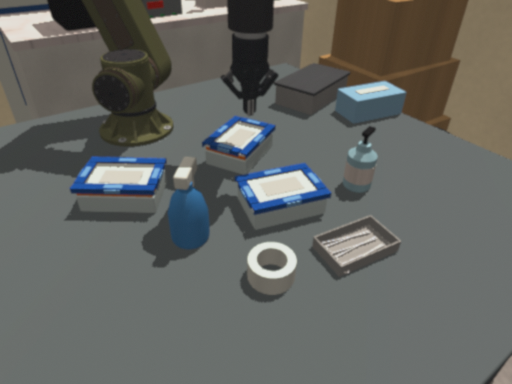

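All four patches in the scene view moved down 2.1–2.7 px, and at z = 62 they map back to the same places as before. One orange speck remains at the front-right corner in the side crop, at (548,212), so I'll zoom in on it.

```bash
python3 - <<'E'
from h import *
b=cams.snapshot("side")[:,:,::-1];o=cv2.imread("pics/side0.png")
f=lambda i:cv2.resize(i[155:225,205:275],None,fx=5.6,fy=5.6,interpolation=cv2.INTER_CUBIC)
cv2.imwrite("pics/z7.png",np.hstack([f(o),f(b)]))
D=cams.camera_info("side")
c=np.array([553,127.6]);a=-0.265
ex=np.array([np.cos(a),np.sin(a)]);ey=np.array([-ex[1],ex[0]])
for h in (57,62,69):
  for x in (-65,-44): print(h,x,proj(D,np.r_[c+x*ex-90*ey,h]).round(1), ((proj(D,np.r_[c+x*ex-90*ey,h])-[205,155])*5.6+[392,0]).round())
E
```

```text
57 -65 [230.8 207.9] [537. 296.]
57 -44 [238.8 206. ] [581. 285.]
62 -65 [230.7 206.3] [536. 287.]
62 -44 [238.7 204.4] [581. 277.]
69 -65 [230.5 204.2] [535. 275.]
69 -44 [238.6 202.3] [580. 265.]
```

View pics/z7.png

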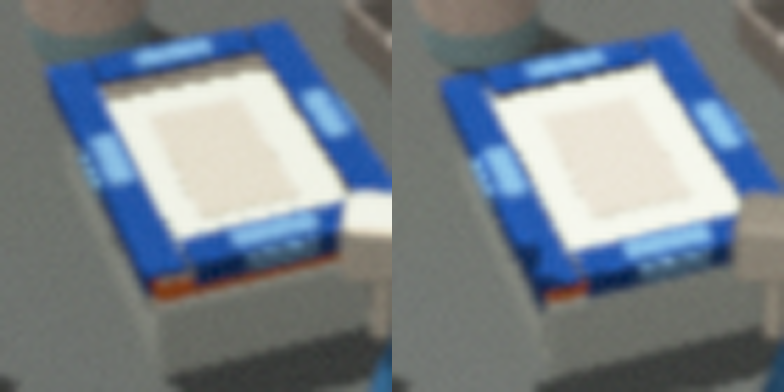

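Emit:
play_rows:
  motion:
    - {"wx": 0, "wy": -0.2, "wz": 0, "tx": -0.06, "ty": -0.05, "tz": 0, "hand": 0}
    - {"wx": 0, "wy": -0.4, "wz": 0, "tx": -0.12, "ty": -0.1, "tz": 0, "hand": 0}
    - {"wx": 0, "wy": -0.6, "wz": 0, "tx": -0.17, "ty": -0.15, "tz": -0.05, "hand": 0}
    - {"wx": 0, "wy": -0.8, "wz": 0, "tx": -0.17, "ty": -0.15, "tz": -0.1, "hand": 0}
    - {"wx": 0, "wy": -0.8, "wz": 0, "tx": -0.17, "ty": -0.15, "tz": -0.1, "hand": 0}

```text
t: 7.25
tool_pos: [374.1, 80.2, 167.3]
orientation: [[0.891, -0.24, 0.386], [-0.258, -0.966, -0.005], [0.374, -0.096, -0.922]]
contact_force: [1.1, 0.5, -1.2]
grip_width: 0.1
```

```bash
python3 - <<'E'
from h import *
cams.snapshot("wrist");cams.snapshot("wrist")
s=status.sense();W=cams.camera_info("wrist");w=cams.snapshot("wrist")[:,:,::-1]
print(s['tool_pos'],s['t'],W['eye'])
c=np.array([553,127.6]);a=-0.265
ex=np.array([np.cos(a),np.sin(a)]);ey=np.array([-ex[1],ex[0]])
for h in (62,69): print(h,[proj(W,np.r_[c+x*ex+y*ey,h]).round() for x,y in((-65,-90),(-65,90))])
cv2.imwrite("pics/w8.png",cv2.resize(w,None,fx=1.5,fy=1.5))
E
```

```text
[376.0995295   81.66256519 175.63413611] 7.35 [395.17995553  61.75853306 314.61329165]
62 [array([266., 147.]), array([ 86., 148.])]
69 [array([266., 145.]), array([ 80., 146.])]
```

View pics/w8.png

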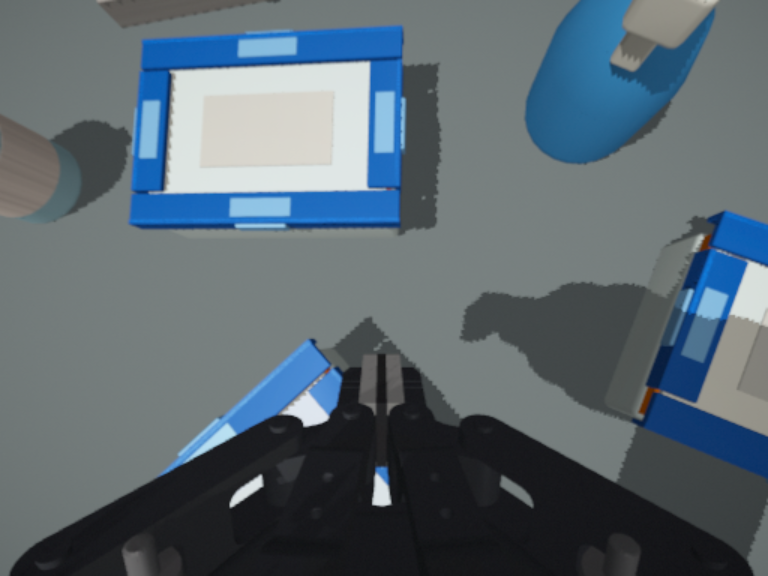

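```bash
python3 - <<'E'
from h import *
S=cams.camera_info("scene")
for p in [(500,142.5),(574,205),(533,50.5),(605,113.5)]: print((proj(S,np.r_[p,62])-proj(S,np.r_[p,69])).round(2))
s=status.sense();print(np.abs(s['qd']).max(),s['contact_force'])
print(job.sign_off())
E
```

```text
[-0.12  2.5 ]
[-0.31  2.52]
[-0.01  2.6 ]
[-0.23  2.62]
0.07497808158641382 [0.72648018 0.98265327 0.44363247]
the job is handed in; nothing more can be done
None
```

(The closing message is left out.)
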